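# Check the curing wing with an infrared thermometer in a drop-door bench oven

### The arm

A 6-joint arm with a two-finger parallel gripper is mounted at the origin on the work surface. World frame = base frame: x ahead of the robot, y to its left, z up, the work surface at z = 0. Lengths are in m, angles in rad, forces in N, time in s.
With the tool pointing down it reaches from about 0.35 to 0.85 m from the base axis. Payload 8.1 kg.
Tool frame: the origin (TCP) lies on the centre line of the jaws, within the pads' length; the fingertips stand 17 mm ahead of it and the grasp point (between the pads) lies 2 mm behind it; z points along the fingers, y is the line along which they close (so a half turn about z gives the same grasp; the last joint's range is limited). The gripper opens to 93 mm and grips with 3 to 60 N. Pads are 15 mm wide; open, the fingers measure 128 mm over their backs; the gripper's body (75 mm by 188 mm) begins 65 mm behind the grasp point.
Start: joints at [1.255, 0.13, 1.488, -0, 1.523, -0.085], TCP at [0.137, 0.584, 0.236] pointing down, gripper open.
Joint ranges: [-2.96, 2.96], [-0.89, 2.26], [0.02, 2.5], [-1.34, 4.48], [0, 2.73], [-2.66, 2.66]. Speed limits (rad/s): [2.39, 2.39, 2.79, 3.14, 3.14, 3.14].

### API

Orientations are given as a rotation vector (axis times angle).
In Python, from plant import telemetry, viewer, order gives the robot as it stands.
- The arm moves only by the tool send_rows, never from a script. Its argument "plan" is a list that holds one entry, the list of rows, each a list of 5 numbers: the closure, from -1 (fully open) to 1 (shut), then the shift along the world's x, y, z normalised to -1 to 1, where 1 is 0.2 m, then the turn about the world's z normalised to -1 to 1, where 1 is 60 degrees. A call has 1 to 20 rows; each row is the pose to reach, as a shift and turn from the pose commanded when the call began; what a row does not reach only later rows make up. A row lasts 1/12 s, in which the tool goes at most 41.7 mm and 7.16 degrees, less where a joint would pass 70% of its speed; a pose out of reach is approached as far as the arm can. A call with a number of a shift or a turn outside -1 to 1 is refused whole. A call with a gripper value outside its range is refused whole. The fingers move at their own pace and stop on an object; "force" is the grip in N (left out, the last holds). Time passes only in rows, so rows that repeat a pose let the fingers close. It gives the time, the measured TCP pose, the force, the opening and the grip force at its end, in the units of the state.
- telemetry.read_state(): the state, without advancing time (a new reading comes with each control period).
- viewer.read_camera(name): name is "scene" or "side" or "wrist"; returns (picture, depth): 420x560x3 uint8, blue, green, red; 420x560 float32, m along the optical axis (not along the pixel's ray), 0 where there is no reading.
- viewer.calibration(name): a dict with "camera_matrix" (3x3 intrinsics, pixels), "extrinsics" (4x4, takes a point from camera to world coordinates); the wrist camera has in their place "hand_eye" (4x4, takes a point from camera to tool coordinates, whose origin is the TCP and whose axes are the flange's). Camera axes: x right, y up, looking along -z (the intrinsics and any distortion apply to the point x, -y, -z); pixel columns grow to the right and rows downward; lengths in m; the calibration is good to about 2 mm. A picture is of the moment at which its call begins: read the wrist's pose just before it. calibration takes no time and is no camera call.
- order.close_job(): hands the job in; it is judged then, once.
The state is a dict: "t": time; "q": joint angles; "dq": joint speeds; "joint_torque": joint torques, N m; "tool_pos": TCP position; "orientation": TCP orientation; "force": force on the tool from outside, world axes, zero at the start; "wrist_torque": the same for the moment, N m; "opening": finger opening in m; "gripper_force": force on a finger pad.
Only numpy, scipy, OpenCV 4.12 (cv2) and the standard library are available. Lean on these libraries where they do the work, as an engineer would, in place of code of your own. Each camera call takes 0.05 s, during which the arm holds its last target. There are 200 camera calls.

### The job

Check the model wing that is curing in the bench oven: pull the oven door all the way down, then hold the infrared thermometer still for about two seconds in front of the open doorway, aimed squarely at the middle of the wing from 10 to 15 cm away. Afterwards lay the thermometer flat on the bench again, display up and without dropping it, and push the oven door fully shut. Do not shift the wing, and leave the other things on the bench where they are.

Things in the scene. Friction and masses are not known exactly. Their poses are not given: they have to be found in the camera images.
- oven: grey bench oven fixed to the bench, 360 wide, 260 deep, 260 high (mm), to the robot's right, front turned mostly to the robot's left (+y). Origin: centre of its underside, on the bench; x from its front to its back, z up. Front face at x = -130 mm: door, and beside it (y = -180 to -90 mm) a control panel with two knobs
- doorway (a point): centre of the doorway in the oven's front face: 250 mm wide, from 80 to 228 mm above the bench (centre 154 mm up, at y = +45 mm in the oven's axes). Same axes as the oven, x pointing in. Inside is a wire shelf 110 mm above the bench
- oven_door (a joint): oven door angle in rad: 0 = shut (upright), 1.57 = all the way down (level, at its stop). Stiff hinge: the door stays wherever it is left; about 4 to 8 N at the handle or free edge moves it. No latch
- door_hinge (a point): middle of the door's hinge line along its lower edge, 75 mm above the bench, at mid-thickness; the line runs along the oven's y. The door is a steel frame with a glass pane, 260 mm wide, 165 mm from hinge line to free edge, frame 15 mm thick, glass 10 mm. Axes turn with the door: z from hinge to free edge, x from outer (handle) side to inner side
- door_edge (a point): middle of the door's free edge (the top edge when shut), mid-thickness, 165 mm from the hinge line; 240 mm above the bench when shut; when down, the door is level with its faces 67 and 83 mm above the bench
- door_handle (a point): middle of the door's round handle bar: 12 mm thick, 168 mm long, parallel to the hinge, 145 mm from the hinge line (20 mm short of the free edge), axis 42 mm out from the door's outer face (36 mm clear gap), on two posts 70 mm either side of the middle. Shut: 220 mm above the bench, 40 mm below the oven's top. Down: under the door, 26 mm above the bench
- wing: bare-metal model wing, 170 mm long, 60 mm tall, 7 mm thick, rounded ends, clipped upright on a loose wooden block (110 x 45 x 16 mm), together 250 g, on the oven's shelf. Origin: centre of the block's underside; y along the wing, x square to its face, pointing into the oven
- wing_mid (a point): middle of the wing, 55 mm above the block's underside, the point to aim at
- thermometer: pocket infrared thermometer lying flat, 133 mm long, 26 mm thick: grey housing 40 mm wide (60 mm behind to 34 mm ahead of the origin), narrower black nose with a round lens tube, black tail, display on top. 110 to 210 g, balanced near its origin. Always measuring, no trigger to press. Origin: centre of its underside; x along the beam, out of the nose; z up, out of the display
- lens (a point): the thermometer's lens at the tip of the nose, 65 mm ahead of the body's origin and 13 mm above the underside. The beam leaves here along the body's x
- tin: round red-enamelled tin, 76 mm across, 36 mm high; origin: centre of its underside; to be left alone
- jar: small glass jar with a white cap, 52 mm across, 62 mm high; origin: centre of its underside; to be left alone
- bottle_tall: amber bottle with a black cap, 68 mm across, 165 mm high; origin: centre of its underside; to be left alone
- bottle_short: amber bottle with a white cap, 72 mm across, 135 mm high; origin: centre of its underside; to be left alone
- brush: paint brush lying flat, 190 mm long; x along it, from handle to bristles; origin: centre of its underside; to be left alone
Things that resemble listed ones, but are neither listed nor needed, are in the scene too. What is shaped like the thermometer but orange or yellow is not meant.

How it is judged:
By the outcome, as a careful person would: the job done as asked, in the order asked, and still so for the second after the job is handed in, with the robot touching nothing.
It also fails if it takes over 72 s, if anything falls off the work surface, if the arm or the gripper's body presses on something with over 40 N, if the wrist force passes 120 N, or if a joint passes its speed limit or range.

## Working session

There is one attempt and no reset: what is moved stays moved. The work goes in short steps, Python scripts to look and compute and a tool call to move; the robot and the scene stay as the last step left them, time stands still between calls to the robot, and variables do not carry over. Pictures are saved under pics/ and viewed, at most 10 in all, crops included, and the job is handed in when it is done.

Besides the shell and the picture viewer there is one more tool, called after "Request:" by a JSON object that holds its "api" and its "payload". send_rows: Moves the arm, as the interface text tells. Scaled input: -1 to 1 covers 0.2 m each way for a shift and 60 degrees each way for a turn. Its arguments: {"type":"object","properties":{"plan":{"type":"array"},"force":{"type":"number"}},"required":["plan"]}

```bash
ls; mkdir -p pics; cat > h.py <<'E'
import numpy as np, cv2
from plant import telemetry, viewer, order
from scipy.spatial.transform import Rotation as R
def grab(name,save=None):
    s=telemetry.read_state(); im,d=viewer.read_camera(name); c=viewer.calibration(name)
    if name=='wrist':
        T=np.eye(4);T[:3,:3]=R.from_rotvec(s['orientation']).as_matrix();T[:3,3]=s['tool_pos'];E=T@np.array(c['hand_eye'])
    else: E=np.array(c['extrinsics'])
    if save: cv2.imwrite('pics/'+save+'.png',im); np.savez('pics/'+save+'.npz',d=d,E=E,K=np.array(c['camera_matrix']),im=im,dist=np.array(c.get('distortion',np.zeros(5))))
    return im,d,E,c
def cloud(f):
    z=np.load('pics/'+f+'.npz');d=z['d'];K=z['K'];h,w=d.shape
    u,v=np.meshgrid(np.arange(w),np.arange(h))
    p=np.stack([(u-K[0,2])/K[0,0]*d,-(v-K[1,2])/K[1,1]*d,-d],-1)
    P=p@z['E'][:3,:3].T+z['E'][:3,3]; P[d==0]=np.nan
    return P,z['im']
E
python3 - <<'E'
from h import *
for n in('scene','side','wrist'):
    im,d,E,c=grab(n,n+'0'); print(n,{k:np.array(v).round(3).tolist() if not isinstance(v,str) else v for k,v in c.items()})
print(telemetry.read_state())
a=cv2.imread('pics/scene0.png');b=cv2.imread('pics/side0.png')
E
```

```text
pics
scene {'camera_matrix': [[546.009, 0.0, 272.091], [0.0, 546.009, 205.372], [0.0, 0.0, 1.0]], 'extrinsics': [[-0.19, -0.647, 0.738, 1.648], [0.982, -0.137, 0.133, 0.244], [0.015, 0.75, 0.662, 1.144], [0.0, 0.0, 0.0, 1.0]]}
side {'camera_matrix': [[457.631, 0.0, 280.859], [0.0, 457.631, 211.443], [0.0, 0.0, 1.0]], 'extrinsics': [[-0.979, -0.197, 0.059, 0.608], [0.206, -0.932, 0.298, 0.383], [-0.004, 0.304, 0.953, 1.265], [0.0, 0.0, 0.0, 1.0]]}
wrist {'camera_matrix': [[351.718, 0.0, 284.34], [0.0, 351.718, 213.831], [0.0, 0.0, 1.0]], 'hand_eye': [[-0.0, 0.969, 0.248, 0.07], [1.0, 0.0, 0.0, -0.0], [0.0, 0.248, -0.969, -0.149], [0.0, 0.0, 0.0, 1.0]]}
{'t': 0.15, 'q': array([ 1.25457461e+00,  1.30992474e-01,  1.48901615e+00, -2.74131604e-05,
        1.52300484e+00, -8.54188694e-02]), 'dq': array([ 4.19690636e-04, -2.47630137e-03, -1.45211807e-03,  6.62983208e-04,
       -1.34331047e-03,  6.99486171e-05]), 'joint_torque': array([ 1.13306469e-03, -5.60474432e+01, -4.92333341e+01,  7.69371330e-02,
        3.05170112e-02, -3.82356768e-05]), 'tool_pos': array([0.13712581, 0.58369705, 0.23483268]), 'orientation': array([-3.61708396e-01, -3.12044140e+00,  2.19534551e-03]), 'force': array([-0.93531776, -0.06649424, -0.2728644 ]), 'wrist_torque': array([-0.00519812,  0.00318982, -0.01470975]), 'gripper_force': 0.0, 'opening': 0.0929743205004429}
```

View pics/scene0.png

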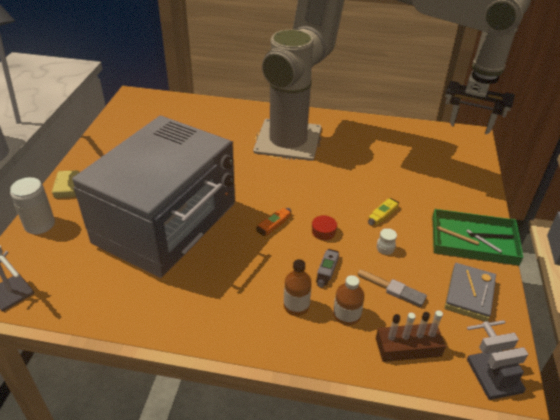

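View pics/side0.png

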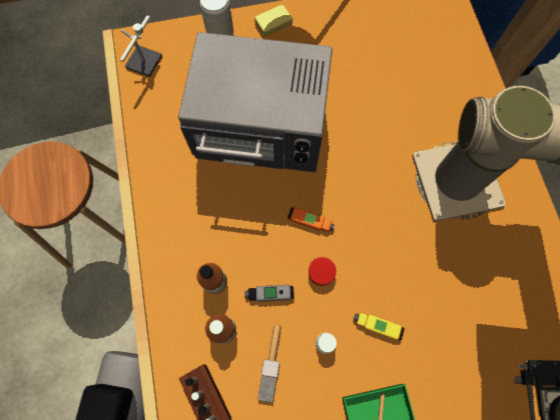

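The first picture (scene) has the grey thermometer at (328,266), with an orange lookalike at (274,221) and a yellow one at (384,211). The second (side) shows them at (270,293), (311,219) and (380,326). Tin is at side (322,271), jar (327,343), bottles (210,277) and (220,328), brush (270,365), oven (258,100) and door handle (228,147). By its colour, I choose the grey one. Next is a close crop, then measuring.

```bash
python3 - <<'E'
from h import *
P,im=cloud('side0')
z=P[...,2]
# oven top
m=(abs(z-.26)<.008)&(P[...,1]<-.0)
pts=P[m][:,:2].astype(np.float32); r=cv2.minAreaRect(pts*1000); print('oven top',r, m.sum(), np.median(z[m])); print(cv2.boxPoints(r))
for n,f,u,v in[('therm','side0',270,293),('tin','side0',322,271),('jar','side0',327,343),('bt','side0',210,272),('bs','side0',217,327),('brush1','side0',275,335),('brush2','side0',266,395),('orange','side0',311,219),('handleL','side0',200,150),('handleR','side0',260,155),('bench','side0',300,250)]:
    Q=cloud(f)[0]; print(n,np.nanmedian(Q[v-1:v+2,u-1:u+2].reshape(-1,3),0).round(3))
# thermometer blob in both
for f in('side0','scene0'):
    Q,_=cloud(f)
    c=cloud('side0')[0][293,270]
    m=(np.abs(Q[...,0]-c[0])<.1)&(np.abs(Q[...,1]-c[1])<.05)&(Q[...,2]>.012)&(Q[...,2]<.045)
    n,l,st,ce=cv2.connectedComponentsWithStats(m.astype(np.uint8))
    for i in range(1,n):
        if st[i,4]>80:
            q=Q[l==i]; print(f,i,st[i],cv2.minAreaRect((q[:,:2]*1000).astype(np.float32)),np.percentile(q[:,2],[5,50,95]).round(3))
a=cv2.imread('pics/side0.png')[270:315,235:305];b=cv2.imread('pics/scene0.png')[240:295,300:360]
A=cv2.resize(a,None,fx=6,fy=6,interpolation=2);B=cv2.resize(b,None,fx=6,fy=6,interpolation=2)
C=np.zeros((600,800,3),np.uint8);C[:270,:420]=A;C[270:600,:360]=B;o=cv2.resize(cv2.imread('pics/side0.png')[120:230,180:340],None,fx=2.3,fy=2.3,interpolation=2);C[:o.shape[0],425:425+o.shape[1]]=o
o=cv2.resize(cv2.imread('pics/scene0.png')[150:270,130:250],None,fx=2.6,fy=2.6,interpolation=2);C[270:270+o.shape[0],425:425+o.shape[1]]=o
cv2.imwrite('pics/crop1.png',C)
E
```

```text
oven top ((381.88641357421875, -227.32022094726562), (265.238037109375, 688.32080078125), 70.54244232177734) 12723 0.26210643052747096
[[  13.205009 -237.72241 ]
 [ 662.2148   -467.0079  ]
 [ 750.5678   -216.91803 ]
 [ 101.558044   12.367462]]
therm [0.607 0.215 0.029]
tin [0.458 0.188 0.037]
jar [0.491 0.372 0.062]
bt [0.739 0.155 0.165]
bs [0.747 0.283 0.137]
brush1 [0.616 0.324 0.018]
brush2 [0.668 0.463 0.018]
orange [0.452 0.036 0.027]
handleL [ 0.708 -0.142  0.223]
handleR [ 0.564 -0.096  0.225]
bench [ 0.5    0.111 -0.   ]
side0 1 [244 285  50  17 682] ((610.6328735351562, 212.51095581054688), (40.3224983215332, 132.5862579345703), 80.63542175292969) [0.02  0.026 0.031]
scene0 1 [317 249  22  38 494] ((613.1981201171875, 216.1019287109375), (39.851924896240234, 137.09170532226562), 80.73371124267578) [0.016 0.023 0.029]
```

View pics/crop1.png

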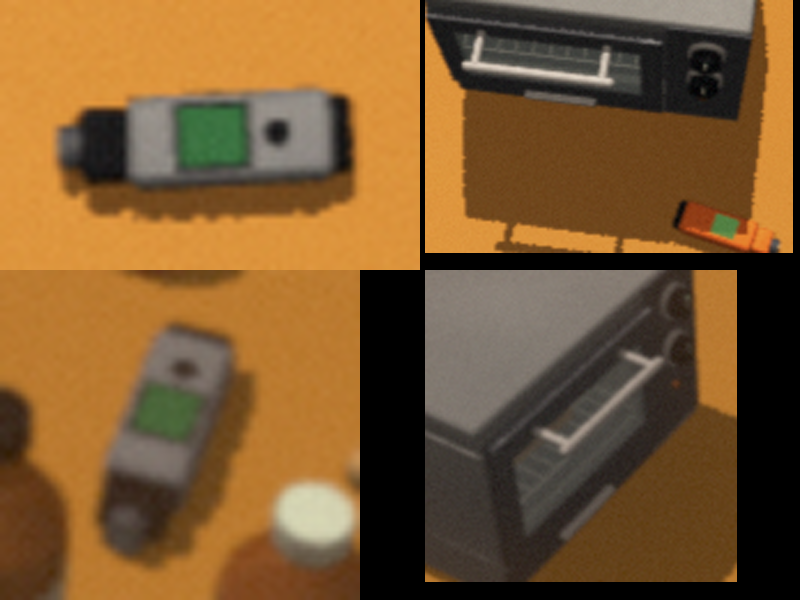

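The crop shows a grey thermometer with a green display. Its black nose and lens tube are at the left, side (246,294), so it points to +x. The door is shut, with its handle bar along the front. I'll refine the oven and thermometer poses.

```bash
python3 - <<'E'
from h import *
P,im=cloud('side0'); z=P[...,2]
m=((abs(z-.26)<.01)&(P[...,1]<.0)).astype(np.uint8); m=cv2.morphologyEx(m,cv2.MORPH_OPEN,np.ones((5,5)))
n,l,st,ce=cv2.connectedComponentsWithStats(m); 
for i in range(1,n):
    if st[i,4]>1000:
        r=cv2.minAreaRect((P[l==i][:,:2]*1000).astype(np.float32)); print(st[i],np.round(r[0]),np.round(r[1]),r[2]); print(cv2.boxPoints(r).round())
# handle: bright px
for f in('side0','scene0'):
    Q,im=cloud(f); m=(Q[...,2]>.205)&(Q[...,2]<.235)&(im.min(-1)>95)&(Q[...,1]<0)&(Q[...,1]>-.22)&(Q[...,0]>.45)&(Q[...,0]<.8)
    q=Q[m]; print(f,m.sum(),q.min(0),q.max(0)); L=cv2.fitLine(q[:,:2].astype(np.float32),cv2.DIST_HUBER,0,.01,.01).ravel(); print('line',L,np.degrees(np.arctan2(L[1],L[0])), np.median(q[:,2]))
    c=np.array([.611,.214]); m=(np.hypot(Q[...,0]-c[0],Q[...,1]-c[1])<.085)&(Q[...,2]>.008)&(Q[...,2]<.04)&(abs(Q[...,1]-c[1])<.05)
    q=Q[m][:,:2]; r=cv2.minAreaRect((q*1000).astype(np.float32)); print('th',r)
    # grey-housing only
s=telemetry.read_state(); print(R.from_rotvec(s['orientation']).as_matrix().round(3))
E
```

```text
[  179    32   153   106 12734] [ 536. -282.] [265. 361.] 70.5218276977539
[[ 322. -347.]
 [ 662. -467.]
 [ 751. -217.]
 [ 410.  -97.]]
side0 318 [ 0.55927296 -0.18142462  0.22169721] [ 0.71587085 -0.09251317  0.23350001]
line [ 0.94687456 -0.3216031   0.63316226 -0.12193396] -18.759901 0.22674614512094493
th ((608.5947875976562, 222.69415283203125), (130.86460876464844, 83.79200744628906), 10.378763198852539)
scene0 199 [ 0.5614662  -0.17773867  0.21526533] [ 0.72066736 -0.09140257  0.22744712]
line [ 0.94100827 -0.33838362  0.6385678  -0.12265661] -19.778423 0.22309989131246022
th ((613.1981201171875, 216.1019287109375), (39.851924896240234, 137.09170532226562), 80.73371124267578)
[[-0.973  0.229 -0.   ]
 [ 0.229  0.973 -0.001]
 [ 0.    -0.001 -1.   ]]
```

Request:
{"api": "send_rows", "payload": {"plan": [[[1,0.3,-0.4,0.4,-0.3],[1,0.7,-1,0.4,-0.75],[1,0.7,-1,0.4,-0.75],[1,0.7,-1,0.4,-0.75],[1,0.7,-1,0.4,-0.75],[1,0.7,-1,0.4,-0.75],[1,0.7,-1,0.4,-0.75]]], "force": 20}}

```text
t: 0.73
tool_pos: [0.2801, 0.3808, 0.3176]
orientation: [1.542, 2.734, 0.003]
force: [0.0, -0.3, 0.9]
opening: 0.0509
gripper_force: 0.0
```

Request:
{"api": "send_rows", "payload": {"plan": [[[1,0.7,-1,0,-0.75],[1,0.7,-1,0,-0.75],[1,0.7,-1,0,-0.75],[1,0.7,-1,0,-0.75],[1,0.7,-1,0,-0.75],[1,0.7,-1,0,-0.75],[1,0.7,-1,0,-0.75]]]}}

```text
t: 1.32
tool_pos: [0.4198, 0.1793, 0.3151]
orientation: [2.473, 1.934, -0.002]
force: [-0.3, 0.8, -0.0]
opening: 0.0042
gripper_force: 0.0
```

Request:
{"api": "send_rows", "payload": {"plan": [[[1,0.7,-1,0,-0.1],[1,0.7,-1,0,-0.1],[1,0.7,-1,0,-0.1],[1,0.7,-1,0,-0.1],[1,0.7,-1,0,-0.1],[1,0.7,-1,0,-0.1],[1,0.7,-1,0,-0.1]]]}}

```text
t: 1.9
tool_pos: [0.5592, -0.021, 0.3137]
orientation: [2.565, 1.814, -0.004]
force: [0.4, -0.2, 0.4]
opening: 0.0004
gripper_force: 0.0
```

Request:
{"api": "send_rows", "payload": {"plan": [[[1,0.38,-0.6,0,0],[1,0.38,-0.6,0,0],[1,0.38,-0.6,0,0],[1,0.38,-0.6,0,0],[1,0.38,-0.6,0,0],[1,0.38,-0.6,0,0]]]}}

```text
t: 2.4
tool_pos: [0.6332, -0.1363, 0.3143]
orientation: [-2.561, -1.817, 0.002]
force: [-0.0, 0.8, 0.4]
opening: 0.0006
gripper_force: 0.0
```

```bash
cat >> h.py <<'E'
D=np.array([.622,-.174,0]);O=np.array([.333,.943,0]);Y=np.array([.943,-.333,0])
def of(p): p=np.asarray(p)-D; return np.stack([p@O,p@Y,p[...,2]],-1)  # out, lateral, height
E
python3 - <<'E'
from h import *
s=telemetry.read_state();print(s['tool_pos'],of(s['tool_pos']))
grab('wrist','w1')
E
```

```text
[ 0.63322206 -0.13629216  0.31433471] [ 0.03929544 -0.00197431  0.31433471]
```

View pics/w1.png

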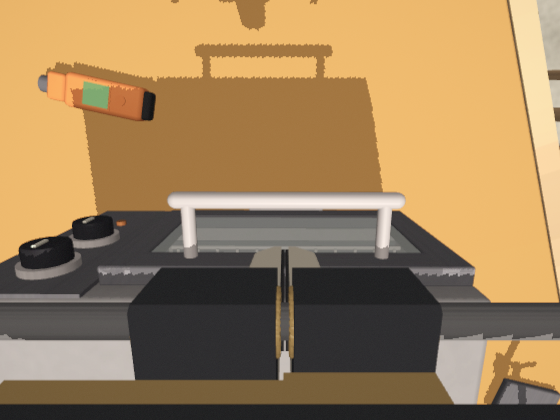

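The wrist view shows the handle bar from (170,200) to (404,201), with the closed fingers near (285,300) over the door. Next I measure the bar and the door top.

```bash
python3 - <<'E'
from h import *
Q,_=cloud('w1')
for u,v in[(176,200),(200,200),(287,200),(370,200),(398,200),(285,196),(285,205),(130,270),(130,276),(450,270),(450,276),(130,291),(230,235)]: print(u,v,of(Q[v,u]).round(4))
E
```

```text
176 200 [ 0.0561 -0.0784  0.2256]
200 200 [ 0.0564 -0.0615  0.2266]
287 200 [ 0.0564 -0.0016  0.2259]
370 200 [0.0566 0.0557 0.2259]
398 200 [0.0564 0.0754 0.2247]
285 196 [ 0.059  -0.003   0.2246]
285 205 [ 0.053  -0.003   0.2265]
130 270 [ 0.0106 -0.1084  0.2412]
130 276 [ 0.0054 -0.1097  0.2393]
450 270 [0.011  0.1098 0.2403]
450 276 [0.0063 0.1107 0.2396]
130 291 [-0.0016 -0.1068  0.2478]
230 235 [ 0.0115 -0.0517  0.1653]
```

Request:
{"api": "send_rows", "payload": {"plan": [[[1,-0.01,-0.03,-0.16,0],[1,-0.01,-0.03,-0.32,0],[1,-0.01,-0.03,-0.44,0],[1,-0.01,-0.03,-0.48,0],[1,-0.01,-0.03,-0.48,0],[1,0.01,0.03,-0.48,0],[1,0.02,0.06,-0.49,0],[1,0.035,0.1,-0.5,0],[1,0.05,0.14,-0.51,0],[1,0.06,0.17,-0.53,0],[1,0.07,0.2,-0.55,0],[1,0.08,0.23,-0.57,0],[1,0.09,0.26,-0.6,0],[1,0.1,0.29,-0.62,0],[1,0.11,0.31,-0.64,0],[1,0.12,0.335,-0.655,0],[1,0.12,0.335,-0.655,0],[1,0.12,0.335,-0.655,0]]]}}

```text
t: 3.95
tool_pos: [0.6567, -0.07, 0.1844]
orientation: [2.56, 1.818, -0.005]
force: [-4.2, -9.8, -7.2]
opening: 0.0005
gripper_force: 5.3
```

```bash
python3 - <<'E'
from h import *
s=telemetry.read_state();print(s['force'],of(s['tool_pos']))
grab('wrist','w2');Q,im=cloud('w2');F=of(Q)
m=(im.min(-1)>120)&(abs(F[...,1])<.09)&(F[...,0]<.25)&(F[...,2]>.12)&(F[...,2]<.23)
print(m.sum(),np.percentile(F[m],[5,50,95],axis=0).round(4))
cv2.imwrite('pics/w2.png',im)
E
```

```text
[-4.24040315 -9.82502625 -7.23144856] [ 0.10960774 -0.00189811  0.1843997 ]
8999 [[ 0.1058 -0.0753  0.1755]
 [ 0.1244 -0.0029  0.178 ]
 [ 0.1293  0.0702  0.1892]]
```

View pics/w2.png

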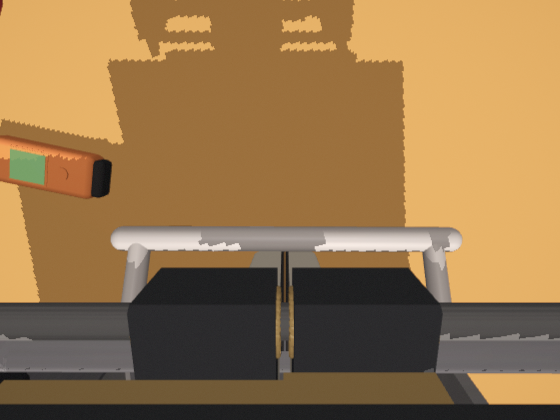

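Request:
{"api": "send_rows", "payload": {"plan": [[[1,-0.003,-0.01,0.15,0],[1,-0.003,-0.01,0.3,0],[1,-0.003,-0.01,0.43,0],[1,-0.05,-0.14,0.43,0],[1,-0.097,-0.273,0.43,0],[1,-0.097,-0.273,0.3,0],[1,-0.097,-0.273,0.115,0],[1,-0.097,-0.273,0.115,0],[1,-0.07,-0.2,0.105,0],[1,-0.045,-0.13,0.065,0],[1,-0.025,-0.07,0.03,0],[1,-0.01,-0.025,-0.01,0],[1,0.003,0.01,-0.06,0],[1,0.015,0.04,-0.1,0],[1,0.03,0.08,-0.16,0],[1,0.04,0.12,-0.23,0],[1,0.055,0.15,-0.31,0],[1,0.065,0.185,-0.38,0],[1,0.072,0.2,-0.43,0],[1,0.072,0.2,-0.43,0]]]}}

```text
t: 5.67
tool_pos: [0.6711, -0.0285, 0.0997]
orientation: [-2.56, -1.82, 0.003]
force: [-13.4, -2.2, 20.1]
opening: 0.0002
gripper_force: 10.4
```

```bash
python3 - <<'E'
from h import *
s=telemetry.read_state();print(s['force'],of(s['tool_pos']))
grab('scene','s2');grab('wrist','w3')
for f in('s2','w3'):
    Q,im=cloud(f);F=of(Q)
    m=(abs(F[...,1])<.13)&(F[...,0]<.2)&(F[...,0]>.03)&(F[...,2]>.03)&(F[...,2]<.11)
    G=F[m]
    for lo in np.arange(.03,.19,.02):
        g=G[(G[:,0]>lo)&(G[:,0]<lo+.02)]; print(f,round(lo,2),len(g),np.percentile(g[:,2],[10,50,90]).round(4) if len(g) else '')
E
```

```text
[-13.40364003  -2.20967498  20.1291594 ] [ 0.15353881 -0.00212015  0.09969436]
s2 0.03 439 [0.0756 0.0789 0.0822]
s2 0.05 265 [0.0753 0.0786 0.0823]
s2 0.07 256 [0.0749 0.0785 0.0817]
s2 0.09 257 [0.0746 0.0785 0.0822]
s2 0.11 259 [0.0752 0.0785 0.0815]
s2 0.13 343 [0.0758 0.0793 0.0831]
s2 0.15 623 [0.0752 0.081  0.0855]
s2 0.17 261 [0.0687 0.0768 0.0834]
w3 0.03 0 
w3 0.05 176 [0.0798 0.0812 0.0829]
w3 0.07 3261 [0.0797 0.0818 0.0831]
w3 0.09 5028 [0.0797 0.0817 0.0831]
w3 0.11 15 [0.0791 0.0796 0.0836]
w3 0.13 7132 [0.0799 0.0823 0.0833]
w3 0.15 18777 [0.0818 0.0827 0.0837]
w3 0.17 4358 [0.0714 0.0779 0.0821]
```

The door is level, with its top at 82–83 mm and 20 N pressed against the stop. Now I look in at the wing with the hand turned sideways.

Request:
{"api": "send_rows", "payload": {"plan": [[[1,0,0,0.2,0],[1,0,0,0.4,0],[1,0,0,0.6,0.1],[-1,-0.072,-0.205,0.66,0.3],[-1,-0.072,-0.205,0.66,1],[-1,-0.072,-0.205,0.66,1],[-1,-0.072,-0.205,0.66,1],[-1,-0.072,-0.205,0.66,1],[-1,-0.072,-0.205,0.66,1],[-1,-0.072,-0.205,0.66,1],[-1,-0.072,-0.205,0.66,1],[-1,-0.072,-0.205,0.66,1]]]}}

```text
t: 6.77
tool_pos: [0.657, -0.0694, 0.2292]
orientation: [-1.303, -2.857, -0.0]
force: [0.7, 0.9, 0.6]
opening: 0.0557
gripper_force: 0.0
```

Request:
{"api": "send_rows", "payload": {"plan": [[[-1,0,0,0,0.5],[-1,0,0,0,0.5],[-1,0,0,0,0.5],[-1,0,0,0,0.5],[-1,0,0,0,0.5],[-1,0,0,0,0.5]]]}}

```text
t: 7.27
tool_pos: [0.6571, -0.0696, 0.2299]
orientation: [-0.53, -3.096, -0.0]
force: [0.1, 0.1, -1.0]
opening: 0.0922
gripper_force: 0.0
```

```bash
python3 - <<'E'
from h import *
s=telemetry.read_state();print(of(s['tool_pos']),s['orientation'])
grab('wrist','w4');grab('side','sd4');grab('scene','sc4')
Q,im=cloud('w4');F=of(Q)
m=(F[...,0]<-.005)&(F[...,2]<.226)&(F[...,2]>.085); print(m.sum())
print(np.round([[*F[v,u]] for v,u in zip(*np.where(m))][::400],3))
a=cv2.resize(im[:,:200],None,fx=1.4,fy=1.4);b=cv2.resize(cv2.imread('pics/sd4.png')[110:250,170:340],None,fx=3,fy=3);C=np.zeros((590,800,3),np.uint8);C[:588,:280]=a;C[:420,285:795]=b
cv2.imwrite('pics/c4.png',C)
E
```

```text
[ 0.11010683 -0.00165576  0.22990575] [-5.29834755e-01 -3.09571107e+00 -3.74702161e-04]
16220
[[-0.047 -0.138  0.162]
 [-0.054 -0.137  0.153]
 [-0.029 -0.138  0.146]
 [-0.02  -0.137  0.14 ]
 [-0.028 -0.137  0.131]
 [-0.053 -0.138  0.12 ]
 [-0.016 -0.138  0.113]
 [-0.076 -0.138  0.103]
 [-0.061 -0.138  0.094]
 [-0.057 -0.137  0.087]
 [-0.021 -0.118  0.107]
 [-0.079 -0.116  0.094]
 [-0.079 -0.103  0.096]
 [-0.035 -0.096  0.111]
 [-0.079 -0.091  0.095]
 [-0.081 -0.078  0.096]
 [-0.046 -0.075  0.109]
 [-0.024 -0.068  0.105]
 [-0.069 -0.062  0.141]
 [-0.067 -0.057  0.126]
 [-0.078 -0.054  0.125]
 [-0.051 -0.05   0.116]
 [-0.071 -0.046  0.126]
 [-0.051 -0.041  0.125]
 [-0.055 -0.037  0.127]
 [-0.057 -0.034  0.127]
 [-0.074 -0.029  0.127]
 [-0.052 -0.022  0.113]
 [-0.053 -0.018  0.122]
 [-0.061 -0.016  0.127]
 [-0.079 -0.011  0.127]
 [-0.079 -0.005  0.125]
 [-0.074 -0.     0.126]
 [-0.054  0.007  0.113]
 [-0.059  0.008  0.126]
 [-0.021  0.021  0.106]
 [-0.066  0.02   0.126]
 [-0.027  0.03   0.11 ]
 [-0.06   0.029  0.126]
 [-0.019  0.046  0.105]
 [-0.006  0.123  0.117]]
```

View pics/c4.png

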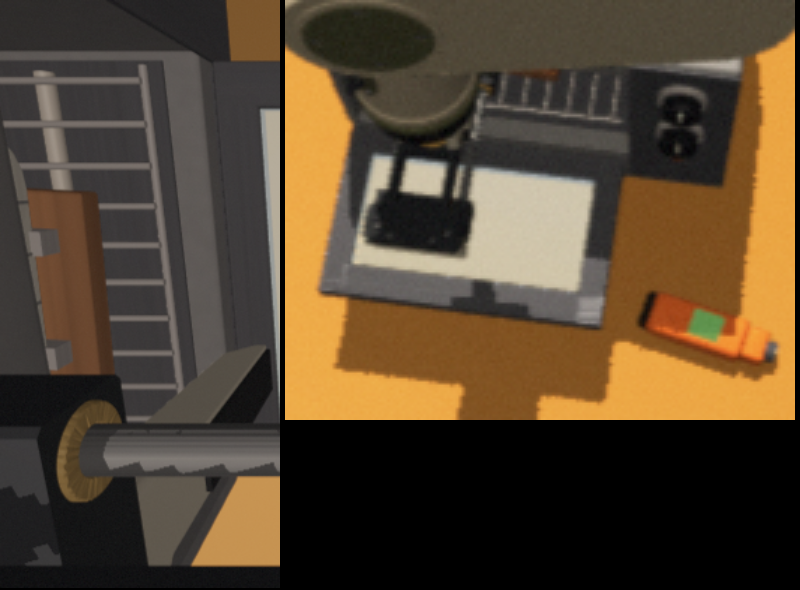

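Wing (grey, at the left edge of the left crop) and its wooden block (crop (70,250), corner (97,192)) are visible inside. I fit the block's front and end faces, and the wing points.

```bash
python3 - <<'E'
from h import *
Q,im=cloud('w4');F=of(Q)
A=F[...,0];B=F[...,1];Z=F[...,2]
m=(Z>.1125)&(Z<.122)&(A<-.03)&(A>-.075)&(B>-.058)
g=F[m]; print('front n',len(g), np.percentile(g[:,1],[0,2,50,98,100]).round(4))
L=cv2.fitLine(g[:,:2].astype(np.float32),cv2.DIST_HUBER,0,.01,.01).ravel();print(L,np.degrees(np.arctan2(L[0],L[1])))
# top front edge per lateral bin
m=(abs(Z-.1265)<.003)&(A<-.03)&(A>-.12)
g=F[m]
for lo in np.arange(-.07,.06,.01):
    k=g[(g[:,1]>lo)&(g[:,1]<lo+.01)]
    if len(k)>5: print('top',round(lo+.005,3),len(k),np.percentile(k[:,0],[1,50,97]).round(4))
print('block left end',np.percentile(g[:,1],[.1,1,3]).round(4))
m=(Z>.133)&(Z<.2)&(A<-.03)&(A>-.15)&(B>-.12)
g=F[m];im2=im[m];print('wing',len(g),np.percentile(g,[1,50,99],axis=0).round(4))
vv,uu=np.where(m)
for v in range(90,290,10):
    k=np.where(m[v])[0]
    if len(k): print(v,[(int(u),F[v,u].round(3).tolist(),im[v,u].tolist()) for u in k[[0,len(k)//2,-1]]])
E
```

```text
front n 920 [-0.0579 -0.0563 -0.013   0.0367  0.0405]
[ 0.05174728 -0.9986602  -0.05271652 -0.0118802 ] 177.03377
top -0.065 188 [-0.0774 -0.0643 -0.0507]
top -0.055 559 [-0.0768 -0.0629 -0.0505]
top -0.045 473 [-0.0771 -0.0614 -0.0509]
top -0.035 350 [-0.0705 -0.0588 -0.0513]
top -0.025 527 [-0.0785 -0.0648 -0.0522]
top -0.015 501 [-0.079  -0.0653 -0.0526]
top -0.005 488 [-0.0796 -0.0657 -0.0532]
top 0.005 480 [-0.08   -0.0664 -0.0537]
top 0.015 410 [-0.0801 -0.0647 -0.0541]
top 0.025 277 [-0.0699 -0.0617 -0.0545]
top 0.035 215 [-0.0812 -0.0656 -0.0554]
block left end [-0.1379 -0.1376 -0.1374]
wing 1144 [[-0.0735 -0.0799  0.1334]
 [-0.0692 -0.0379  0.139 ]
 [-0.0642  0.0268  0.1442]]
110 [(7, [-0.068, -0.08, 0.144], [83, 92, 97]), (8, [-0.069, -0.08, 0.142], [84, 93, 98]), (9, [-0.068, -0.08, 0.143], [77, 84, 89])]
120 [(9, [-0.07, -0.074, 0.142], [86, 93, 99]), (12, [-0.07, -0.074, 0.14], [83, 90, 96]), (14, [-0.069, -0.074, 0.139], [82, 89, 95])]
130 [(10, [-0.069, -0.067, 0.144], [71, 76, 81]), (14, [-0.069, -0.067, 0.14], [82, 89, 96]), (17, [-0.069, -0.067, 0.137], [79, 86, 91]
[... 1113 characters left out ...]
 88, 99])]
220 [(27, [-0.072, -0.006, 0.14], [80, 87, 92]), (28, [-0.073, -0.005, 0.138], [86, 94, 100]), (29, [-0.073, -0.005, 0.137], [84, 92, 101])]
230 [(29, [-0.073, 0.002, 0.138], [84, 91, 97]), (30, [-0.072, 0.002, 0.138], [82, 91, 97]), (31, [-0.073, 0.003, 0.136], [61, 76, 95])]
240 [(31, [-0.073, 0.01, 0.138], [84, 92, 98]), (32, [-0.073, 0.01, 0.136], [80, 89, 99]), (32, [-0.073, 0.01, 0.136], [80, 89, 99])]
250 [(33, [-0.072, 0.017, 0.14], [108, 113, 122]), (39, [-0.067, 0.017, 0.14], [82, 85, 91]), (44, [-0.068, 0.019, 0.134], [72, 76, 81])]
260 [(35, [-0.072, 0.025, 0.139], [108, 114, 122]), (41, [-0.068, 0.025, 0.139], [73, 76, 82]), (46, [-0.068, 0.027, 0.134], [72, 76, 84])]
```

```bash
python3 - <<'E'
from h import *
Q,im=cloud('w4');F=of(Q);A=F[...,0];B=F[...,1];Z=F[...,2]
m=(abs(Z-.1265)<.002)&(A<-.05)&(A>-.076)&(B>-.09)
for lo in np.arange(-.075,-.05,.005):
    k=m&(A>lo)&(A<lo+.005); print('end',round(lo,3),np.sort(B[k])[[0,3,10]].round(4))
m=(Z>.130)&(Z<.15)&(A<-.06)&(A>-.0695+ -.05*(B+.07)*1.0+.0025)&(B>-.07)
vv,uu=np.where(m);h=np.histogram(B[m],np.arange(-.07,.06,.003));print([(round(a,3),int(n)) for a,n in zip(h[1],h[0])])
E
```

```text
end -0.075 [-0.063  -0.0629 -0.0623]
end -0.07 [-0.063  -0.0629 -0.0623]
end -0.065 [-0.0629 -0.0629 -0.0623]
end -0.06 [-0.0623 -0.0623 -0.0616]
end -0.055 [-0.0623 -0.0622 -0.0616]
[(np.float64(-0.07), 0), (np.float64(-0.067), 0), (np.float64(-0.064), 0), (np.float64(-0.061), 0), (np.float64(-0.058), 0), (np.float64(-0.055), 0), (np.float64(-0.052), 0), (np.float64(-0.049), 0), (np.float64(-0.046), 36), (np.float64(-0.043), 68), (np.float64(-0.04), 60), (np.float64(-0.037), 62), (np.float64(-0.034), 40), (np.float64(-0.031), 0), (np.float64(-0.028), 0), (np.float64(-0.025), 0), (np.float64(-0.022), 0), (np.float64(-0.019), 0), (np.float64(-0.016), 0), (np.float64(-0.013), 0), (np.float64(-0.01), 0), (np.float64(-0.007), 0), (np.float64(-0.004), 0), (np.float64(-0.001), 0), (np.float64(0.002), 0), (np.float64(0.005), 0), (np.float64(0.008), 0), (np.float64(0.011), 0), (np.float64(0.014), 44), (np.float64(0.017), 55), (np.float64(0.02), 53), (np.float64(0.023), 49), (np.float64(0.026), 31), (np.float64(0.029), 0), (np.float64(0.032), 0), (np.float64(0.035), 0), (np.float64(0.038), 0), (np.float64(0.041), 0), (np.float64(0.044), 0), (np.float64(0.047), 0), (np.float64(0.05), 0), (np.float64(0.053), 0), (np.float64(0.056), 0)]
```

Request:
{"api": "send_rows", "payload": {"plan": [[[-1,-0.04,0.2,0.1,0.08],[-1,-0.08,0.4,0.1,0.17],[-1,-0.11,0.6,0.1,0.17],[-1,-0.11,0.8,0.1,0.17],[-1,-0.11,0.9,0.1,0.17]]]}}

```text
t: 7.83
tool_pos: [0.6345, 0.1147, 0.2511]
orientation: [0.248, 3.131, 0.003]
force: [0.4, -1.1, 0.6]
opening: 0.0932
gripper_force: 0.0
```

Request:
{"api": "send_rows", "payload": {"plan": [[[-1,-0.11,0.2,0,0],[-1,-0.11,0.4,0,0],[-1,-0.11,0.52,0,0],[-1,-0.11,0.52,0,0],[-1,-0.11,0.52,0,0]]]}}

```text
t: 8.25
tool_pos: [0.6128, 0.2157, 0.2505]
orientation: [-0.246, -3.132, 0.0]
force: [0.9, -0.4, -0.4]
opening: 0.093
gripper_force: 0.0
```

```bash
python3 - <<'E'
from h import *
s=telemetry.read_state();print(s['tool_pos'],s['orientation'])
grab('wrist','w5');Q,im=cloud('w5')
m=(np.hypot(Q[...,0]-.612,Q[...,1]-.214)<.09)&(Q[...,2]>.010)&(Q[...,2]<.035)&(abs(Q[...,1]-.214)<.045)
n,l,st,ce=cv2.connectedComponentsWithStats(m.astype(np.uint8))
i=1+np.argmax(st[1:,4]);q=Q[l==i];print(st[i],cv2.minAreaRect((q[:,:2]*1000).astype(np.float32)),np.percentile(q[:,2],[5,50,95]))
k=q[q[:,2]>.022]; r=cv2.minAreaRect((k[:,:2]*1000).astype(np.float32)); print('top',r, cv2.boxPoints(r).round())
cv2.imwrite('pics/w5.png',im)
E
```

```text
[0.61281019 0.21567943 0.25045484] [-2.46218197e-01 -3.13181617e+00  2.20551038e-04]
[ 264  124   38  121 4033] ((609.2954711914062, 214.3427734375), (39.92140197753906, 132.561767578125), 81.2520751953125) [0.02130071 0.02555482 0.02757327]
top ((609.4237670898438, 214.29214477539062), (39.28380584716797, 130.7728271484375), 81.1489486694336) [[542. 205.]
 [671. 185.]
 [677. 224.]
 [548. 244.]]
```

View pics/w5.png

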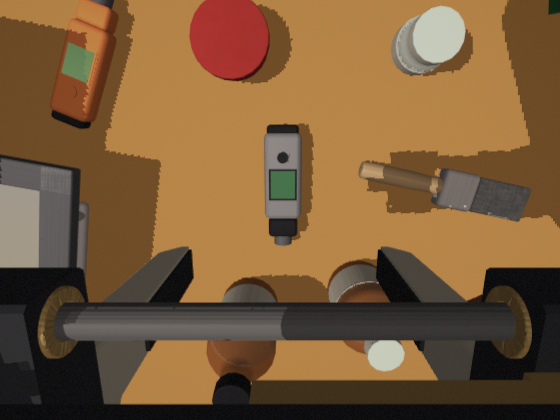

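The picture shows the grey thermometer at (283,183), with its nose and lens at (283,240) pointing to +x. Yaw is −8.8° and the hand is aligned with it, so I descend.

Request:
{"api": "send_rows", "payload": {"plan": [[[-1,-0.01,-0.008,-0.2,0],[-1,-0.01,-0.008,-0.4,0],[-1,-0.01,-0.008,-0.6,0],[-1,-0.01,-0.008,-0.8,0],[-1,-0.01,-0.008,-0.95,0],[-1,-0.01,-0.008,-1,0]]], "force": 25}}

```text
t: 8.8
tool_pos: [0.6075, 0.2095, 0.0441]
orientation: [-0.251, -3.123, 0.005]
force: [-0.8, 0.2, -0.2]
opening: 0.0931
gripper_force: 0.0
```

Request:
{"api": "send_rows", "payload": {"plan": [[[-1,0,0,-0.08,0],[-1,0,0,-0.14,0],[-1,0,0,-0.14,0],[-1,0,0,-0.14,0]]]}}

```text
t: 9.13
tool_pos: [0.6116, 0.2119, 0.0233]
orientation: [0.249, 3.132, -0.0]
force: [0.6, 0.0, -0.0]
opening: 0.0931
gripper_force: 0.0
```

Request:
{"api": "send_rows", "payload": {"plan": [[[-1,-0.004,0.01,-0.013,0],[-1,-0.004,0.01,-0.013,0],[1,-0.004,0.01,-0.013,0],[1,-0.004,0.01,-0.013,0],[1,-0.004,0.01,-0.013,0],[1,-0.004,0.01,-0.013,0],[1,-0.004,0.01,-0.013,0],[1,-0.004,0.01,-0.013,0],[1,-0.004,0.01,-0.013,0],[1,-0.004,0.01,-0.013,0],[1,-0.004,0.01,-0.013,0],[1,-0.004,0.01,-0.013,0]]]}}

```text
t: 10.13
tool_pos: [0.6104, 0.2145, 0.02]
orientation: [-0.247, -3.132, 0.0]
force: [0.4, -0.4, -0.1]
opening: 0.0397
gripper_force: 25.0
```

Request:
{"api": "send_rows", "payload": {"plan": [[[1,0,0,0.1,0],[1,0,0,0.3,0],[1,0,0,0.5,0],[1,0,0,0.7,0],[1,0,0,0.9,0],[1,0,0,1,0],[1,0,0,1,0]]]}}

```text
t: 10.72
tool_pos: [0.6135, 0.2153, 0.2278]
orientation: [0.246, 3.122, 0.006]
force: [0.7, 0.2, -0.9]
opening: 0.0396
gripper_force: 25.0
```

Request:
{"api": "send_rows", "payload": {"plan": [[[1,0.01,-0.1,0,-0.08],[1,0.03,-0.2,0,-0.18],[1,0.05,-0.3,0,-0.29],[1,0.06,-0.4,0,-0.4],[1,0.08,-0.5,0,-0.51],[1,0.1,-0.6,0,-0.62],[1,0.12,-0.7,0,-0.73],[1,0.12,-0.7,0,-0.82],[1,0.12,-0.7,0,-0.85],[1,0.12,-0.7,0,-0.85]]]}}

```text
t: 11.55
tool_pos: [0.6337, 0.0739, 0.2179]
orientation: [-1.574, -2.716, 0.002]
force: [0.4, 0.3, -2.3]
opening: 0.04
gripper_force: 25.0
```

Request:
{"api": "send_rows", "payload": {"plan": [[[1,0.01,-0.1,0,-0.08],[1,0.03,-0.2,0,-0.18],[1,0.05,-0.3,0,-0.29],[1,0.06,-0.4,0,-0.4],[1,0.08,-0.5,0,-0.51],[1,0.1,-0.6,0,-0.62],[1,0.13,-0.7,0,-0.73],[1,0.13,-0.7,0,-0.82],[1,0.13,-0.7,0,-0.877],[1,0.13,-0.7,0,-0.877],[1,0.13,-0.7,0,-0.877]]]}}

```text
t: 12.47
tool_pos: [0.66, -0.0652, 0.2188]
orientation: [-2.61, -1.746, 0.002]
force: [-0.5, -0.0, -2.4]
opening: 0.0393
gripper_force: 25.0
```

```bash
cat > thm.py <<'E'
from h import *
import sys
s=telemetry.read_state();t=s['tool_pos'];r=s['orientation'];psi=np.degrees(2*np.arctan2(r[1],r[0]))-90
print('tcp',t.round(4),'psi',(psi+180)%360-180,'grip',s['opening'],s['gripper_force'])
grab('wrist',sys.argv[1]);Q,im=cloud(sys.argv[1])
M=R.from_rotvec(r).as_matrix(); L=(Q-t)@M   # tool coords
m=(abs(L[...,0])<.09)&(abs(L[...,1])<.024)&(L[...,2]>-.02)&(L[...,2]<.02)
q=L[m]; print(len(q)); 
k=q[abs(q[:,1])<.012]; print('x range',np.percentile(k[:,0],[0.2,50,99.8]).round(4))
# housing top plane tilt
tp=k[(k[:,0]>-.03)&(k[:,0]<.055)]
A=np.c_[tp[:,0],tp[:,1],np.ones(len(tp))];c=np.linalg.lstsq(A,tp[:,2],rcond=None)[0];print('top plane dz/dx,dz/dy,z0',c.round(4))
print(cv2.minAreaRect((q[:,:2]*1000).astype(np.float32)))
E
python3 thm.py w6
```

```text
tcp [ 0.66   -0.0652  0.2188] psi -22.444787938023353 grip 0.03925287381691157 24.99844193458557
18901
x range [-0.0517  0.024   0.0658]
top plane dz/dx,dz/dy,z0 [ 0.0145  0.0048 -0.0068]
((6.255195617675781, -0.026021957397460938), (119.4070053100586, 47.98838424682617), 0.6345111131668091)
```

Request:
{"api": "send_rows", "payload": {"plan": [[[1,0.004,-0.008,-0.1,0],[1,0.004,-0.008,-0.18,0],[1,0.004,-0.008,-0.22,0],[1,0.004,-0.008,-0.235,0],[1,0.004,-0.008,-0.235,0],[1,0.004,-0.008,-0.235,0]]]}}

```text
t: 13.02
tool_pos: [0.6615, -0.0669, 0.1737]
orientation: [2.613, 1.743, 0.001]
force: [1.0, -0.1, -1.5]
opening: 0.0396
gripper_force: 25.0
```

```bash
python3 thm.py w7; python3 - <<'E'
from h import *
s=telemetry.read_state();t=s['tool_pos'];M=R.from_rotvec(s['orientation']).as_matrix()
b=-M[:,0]; lens=t+b*.065-np.array([0,0,.007]); W=np.array([.5884,-.2428,.165]); v=W-lens
print('dist',np.linalg.norm(v),'off-axis',v-b*(v@b),'beam',b, of(lens))
E
```

```text
tcp [ 0.6615 -0.0669  0.1737] psi -22.592303391607686 grip 0.039558504633162773 24.998165667057037
18900
x range [-0.0518  0.0239  0.0658]
top plane dz/dx,dz/dy,z0 [ 0.0144  0.0028 -0.0069]
((6.575809478759766, 0.015775680541992188), (47.98853302001953, 118.70474243164062), 89.62918090820312)
dist 0.1255033648376356 off-axis [-2.31769846e-04  9.73577070e-05 -2.23102841e-03] beam [-3.84316104e-01 -9.23201495e-01 -3.62118403e-04] [ 0.04922029 -0.00162385  0.16727647]
```

Request:
{"api": "send_rows", "payload": {"plan": [[[1,0,0,-0.01,0],[1,0,0,-0.01,0],[1,0,0,-0.01,0],[1,0,0,-0.01,0],[1,0,0,-0.01,0],[1,0,0,-0.01,0],[1,0,0,-0.01,0],[1,0,0,-0.01,0],[1,0,0,-0.01,0],[1,0,0,-0.01,0],[1,0,0,-0.01,0],[1,0,0,-0.01,0],[1,0,0,-0.01,0],[1,0,0,-0.01,0],[1,0,0,-0.01,0],[1,0,0,-0.01,0],[1,0,0,-0.01,0],[1,0,0,-0.01,0],[1,0,0,-0.01,0],[1,0,0,-0.01,0]]]}}

```text
t: 14.73
tool_pos: [0.6612, -0.0671, 0.171]
orientation: [-2.614, -1.742, -0.0]
force: [0.7, 0.0, -1.3]
opening: 0.0397
gripper_force: 25.0
```

Request:
{"api": "send_rows", "payload": {"plan": [[[1,0,0,0,0],[1,0,0,0,0],[1,0,0,0,0],[1,0,0,0,0],[1,0,0,0,0],[1,0,0,0,0],[1,0,0,0,0],[1,0,0,0,0],[1,0,0,0,0],[1,0,0,0,0],[1,0,0,0,0],[1,0,0,0,0],[1,0,0,0,0],[1,0,0,0,0]]]}}

```text
t: 15.9
tool_pos: [0.6612, -0.0671, 0.171]
orientation: [2.614, 1.742, 0.0]
force: [0.5, 0.2, -1.3]
opening: 0.04
gripper_force: 25.0
```

Request:
{"api": "send_rows", "payload": {"plan": [[[1,0,0,0.1,0],[1,0,0,0.22,0],[1,-0.02,0.1,0.25,0.08],[1,-0.04,0.2,0.25,0.18],[1,-0.05,0.3,0.25,0.29],[1,-0.06,0.4,0.25,0.4],[1,-0.08,0.5,0.25,0.51],[1,-0.1,0.6,0.25,0.62],[1,-0.12,0.7,0.25,0.73],[1,-0.12,0.7,0.25,0.82],[1,-0.12,0.7,0.25,0.85],[1,-0.12,0.7,0.25,0.85]]]}}

```text
t: 16.9
tool_pos: [0.6371, 0.0735, 0.2211]
orientation: [1.606, 2.7, -0.0]
force: [0.9, -0.4, -1.5]
opening: 0.0398
gripper_force: 25.0
```

Request:
{"api": "send_rows", "payload": {"plan": [[[1,-0.02,0.1,0,0.08],[1,-0.04,0.2,0,0.18],[1,-0.05,0.3,0,0.29],[1,-0.06,0.4,0,0.4],[1,-0.08,0.5,0,0.51],[1,-0.1,0.6,0,0.62],[1,-0.13,0.7,0,0.73],[1,-0.13,0.7,0,0.82],[1,-0.13,0.7,0,0.878],[1,-0.13,0.7,0,0.878],[1,-0.13,0.7,0,0.878]]]}}

```text
t: 17.82
tool_pos: [0.6113, 0.2127, 0.221]
orientation: [-0.251, -3.132, 0.0]
force: [-0.3, -0.4, -1.8]
opening: 0.04
gripper_force: 25.0
```

Request:
{"api": "send_rows", "payload": {"plan": [[[1,0,0.008,-0.15,0],[1,0,0.008,-0.35,0],[1,0,0.008,-0.55,0],[1,0,0.008,-0.7,0],[1,0,0.008,-0.82,0],[1,0,0.008,-0.9,0],[1,0,0.008,-0.94,0],[1,0,0.008,-0.96,0],[1,0,0.008,-0.98,0],[1,0,0.008,-0.99,0],[1,0,0.008,-1,0],[1,0,0.008,-1,0],[1,0,0.008,-1,0]]]}}

```text
t: 18.9
tool_pos: [0.6118, 0.2147, 0.0219]
orientation: [0.246, 3.131, 0.001]
force: [-0.1, 0.1, -0.7]
opening: 0.0399
gripper_force: 25.0
```

Request:
{"api": "send_rows", "payload": {"plan": [[[1,0,0,-0.005,0],[1,0,0,-0.009,0],[1,0,0,-0.009,0],[1,0,0,-0.009,0]]]}}

```text
t: 19.23
tool_pos: [0.6117, 0.2147, 0.02]
orientation: [0.245, 3.131, 0.001]
force: [-0.5, 0.6, 3.8]
opening: 0.0399
gripper_force: 25.0
```

Request:
{"api": "send_rows", "payload": {"plan": [[[-1,0,0,0,0],[-1,0,0,0,0],[-1,0,0,0,0],[-1,0,0,0,0],[-1,0,0,0,0],[-1,0,0,0,0],[-1,0,0,0,0],[-1,0,0,0.1,0],[-1,0,0,0.3,0],[-1,0,0,0.5,0],[-1,0,0,0.7,0],[-1,0,0,0.9,0],[-1,0,0,1,0],[-1,0,0,1,0]]]}}

```text
t: 20.4
tool_pos: [0.6144, 0.2154, 0.2274]
orientation: [0.245, 3.121, 0.006]
force: [0.4, 0.7, 0.7]
opening: 0.0932
gripper_force: 0.0
```

```bash
python3 - <<'E'
from h import *
s=telemetry.read_state();print(s['tool_pos'])
grab('wrist','w8');Q,im=cloud('w8')
m=(np.hypot(Q[...,0]-.612,Q[...,1]-.214)<.09)&(Q[...,2]>.010)&(Q[...,2]<.035)&(abs(Q[...,1]-.214)<.045)
n,l,st,ce=cv2.connectedComponentsWithStats(m.astype(np.uint8))
i=1+np.argmax(st[1:,4]);q=Q[l==i];print(cv2.minAreaRect((q[:,:2]*1000).astype(np.float32)),np.percentile(q[:,2],[5,50,95]))
# door frame width, from earlier w3/w4 view: inner-face heights along out at several laterals
for f in('w4','sd4','s2'):
    Q,im=cloud(f);F=of(Q);g=im.max(-1)
    for la in(-.09,-.05,0.05,.08):
        k=(abs(F[...,1]-la)<.004)&(F[...,0]>.01)&(F[...,0]<.18)&(F[...,2]>.06)&(F[...,2]<.095)
        a=F[k];b=g[k]
        if len(a)>20: print(f,la,[(round(o,3),int(b[(abs(a[:,0]-o)<.004)].mean()),round(float(np.median(a[abs(a[:,0]-o)<.004,2])),4)) for o in np.arange(.1,.18,.008) if (abs(a[:,0]-o)<.004).any()])
E
```

```text
[0.6144459  0.21540186 0.22741952]
((610.7393188476562, 214.81552124023438), (39.896305084228516, 133.50173950195312), 80.0760269165039) [0.02130642 0.02554091 0.02758526]
w4 -0.09 [(np.float64(0.1), 181, 0.0802), (np.float64(0.108), 180, 0.0801), (np.float64(0.116), 180, 0.0804), (np.float64(0.124), 181, 0.0801), (np.float64(0.132), 180, 0.08), (np.float64(0.14), 139, 0.0808), (np.float64(0.148), 109, 0.0826), (np.float64(0.156), 108, 0.0825), (np.float64(0.164), 106, 0.0826), (np.float64(0.172), 96, 0.0826)]
w4 -0.05 [(np.float64(0.1), 181, 0.0803), (np.float64(0.108), 181, 0.0802), (np.float64(0.116), 181, 0.0801), (np.float64(0.124), 181, 0.0801), (np.float64(0.132), 181, 0.08), (np.float64(0.14), 136, 0.0808), (np.float64(0.148), 109, 0.0826), (np.float64(0.156), 107, 0.0825), (np.float64(0.164), 64, 0.0824), (np.float64(0.172), 69, 0.0821)]
w4 0.05 [(np.float64(0.1), 181, 0.0801), (np.float64(0.108), 181, 0.0801), (np.float64(0.116), 181, 0.0802), (np.float64(0.124), 181, 0.0802), (np.float64(0.132), 181, 0.0802), (np.float64(0.14), 135, 0.0809), (np.float64(0.148), 105, 0.0828
[... 1958 characters left out ...]
172), 73, 0.0781)]
s2 0.05 [(np.float64(0.1), 168, 0.0771), (np.float64(0.108), 167, 0.0786), (np.float64(0.116), 167, 0.0779), (np.float64(0.124), 166, 0.0786), (np.float64(0.132), 167, 0.078), (np.float64(0.14), 147, 0.0801), (np.float64(0.148), 94, 0.0801), (np.float64(0.156), 90, 0.0819), (np.float64(0.164), 87, 0.0822), (np.float64(0.172), 73, 0.0799)]
s2 0.08 [(np.float64(0.1), 168, 0.0781), (np.float64(0.108), 168, 0.0775), (np.float64(0.116), 168, 0.079), (np.float64(0.124), 168, 0.0785), (np.float64(0.132), 168, 0.0798), (np.float64(0.14), 148, 0.0789), (np.float64(0.148), 97, 0.0799), (np.float64(0.156), 91, 0.0783), (np.float64(0.164), 91, 0.0819), (np.float64(0.172), 74, 0.0787)]
```

The thermometer lies flat again where it was, yaw −9.9° and height 26 mm. To shut the door, I'll pinch the frame's free-edge bar (out 141–173 mm, with a 2.5 mm lip above the glass) to lift it, then push.

Request:
{"api": "send_rows", "payload": {"plan": [[[-1,0.05,-0.2,0,-0.1],[-1,0.1,-0.4,0,-0.175],[-1,0.2,-0.6,0,-0.175],[-1,0.3,-0.8,0,-0.175],[-1,0.31,-1,0,-0.175],[-1,0.31,-1,0,-0.175],[-1,0.31,-1,0,-0.175]]], "force": 40}}

```text
t: 21.03
tool_pos: [0.6725, 0.0114, 0.2167]
orientation: [-0.537, -3.092, 0.001]
force: [0.2, 1.2, -0.1]
opening: 0.0928
gripper_force: 0.0
```

Request:
{"api": "send_rows", "payload": {"plan": [[[-1,0,-0.2,-0.1,0],[-1,0,-0.2,-0.3,0],[-1,0,-0.2,-0.45,0],[-1,0,-0.2,-0.52,0],[-1,0,-0.2,-0.55,0],[-1,0,-0.2,-0.55,0],[-1,0,-0.2,-0.55,0]]]}}

```text
t: 21.62
tool_pos: [0.674, -0.0245, 0.1107]
orientation: [0.529, 3.095, 0.0]
force: [-0.2, -0.0, 1.1]
opening: 0.0929
gripper_force: 0.0
```

```bash
python3 - <<'E'
from h import *
s=telemetry.read_state();r=s['orientation'];print(of(s['tool_pos']),(np.degrees(2*np.arctan2(r[1],r[0]))-90)%360,s['force'])
E
```

```text
[ 0.15831773 -0.00075103  0.11070889] 70.60785122662162 [-0.19107086 -0.01907821  1.13780901]
```

Request:
{"api": "send_rows", "payload": {"plan": [[[-1,0,0,-0.04,0],[-1,0,0,-0.06,0],[-1,0,0,-0.063,0],[-1,0,0,-0.063,0]]]}}

```text
t: 21.95
tool_pos: [0.6737, -0.0254, 0.0973]
orientation: [0.531, 3.095, 0.0]
force: [1.6, 0.6, 1.2]
opening: 0.0931
gripper_force: 0.8
```

Request:
{"api": "send_rows", "payload": {"plan": [[[1,0,0,0.001,0],[1,0,0,0.001,0],[1,0,0,0.001,0],[1,0,0,0.001,0],[1,0,0,0.001,0],[1,0,0,0.001,0],[1,0,0,0.001,0],[1,0,0,0.001,0],[1,0,0,0.001,0]]]}}

```text
t: 22.7
tool_pos: [0.6734, -0.0259, 0.0973]
orientation: [0.531, 3.096, -0.001]
force: [-1.4, -3.4, 6.4]
opening: 0.0374
gripper_force: 2.7
```

Request:
{"api": "send_rows", "payload": {"plan": [[[1,0,0,0,0],[1,0,0,0,0],[1,0,0,0,0],[1,0,0,0,0],[1,0,0,0,0]]]}}

```text
t: 23.12
tool_pos: [0.6732, -0.0265, 0.0972]
orientation: [0.532, 3.096, -0.002]
force: [-1.7, -5.8, 6.4]
opening: 0.0288
gripper_force: 40.5
```

Request:
{"api": "send_rows", "payload": {"plan": [[[1,0,0,0.02,0],[1,0,0,0.04,0],[1,0,-0.003,0.065,0],[1,-0.002,-0.007,0.1,0],[1,-0.004,-0.011,0.13,0],[1,-0.006,-0.018,0.165,0],[1,-0.008,-0.024,0.195,0],[1,-0.011,-0.033,0.225,0],[1,-0.015,-0.042,0.255,0],[1,-0.015,-0.042,0.255,0]]]}}

```text
t: 23.95
tool_pos: [0.6706, -0.0348, 0.1492]
orientation: [0.532, 3.095, -0.0]
force: [0.0, -0.0, -0.1]
opening: 0.0008
gripper_force: 0.0
```

```bash
cat > door.py <<'E'
from h import *
import sys
s=telemetry.read_state();print('tcp',of(s['tool_pos']).round(4),s['force'].round(1),s['opening'],s['gripper_force'])
for n in('scene','side'):
    f=sys.argv[1]+n;grab(n,f);Q,im=cloud(f);F=of(Q)
    for la in(-.115,-.08,.08,.115):
        k=(abs(F[...,1]-la)<.012)&(F[...,0]>.03)&(F[...,0]<.19)&(F[...,2]>.05)&(F[...,2]<.25)
        a=F[k]
        if len(a)>30:
            c=np.polyfit(a[:,0],a[:,2],1);print(n,la,len(a),'slope deg',np.degrees(np.arctan(c[0])).round(1),'max out',np.percentile(a[:,0],98).round(3),'max z',np.percentile(a[:,2],98).round(3))
E
python3 door.py d1
```

```text
tcp [ 0.1475 -0.0005  0.1492] [ 0.  -0.  -0.1] 0.0007641250127843171 0.0
scene -0.08 106 slope deg 0.8 max out 0.171 max z 0.108
scene 0.08 390 slope deg 4.2 max out 0.171 max z 0.109
scene 0.115 417 slope deg 8.5 max out 0.171 max z 0.109
side -0.115 410 slope deg 8.5 max out 0.168 max z 0.112
side -0.08 424 slope deg 6.5 max out 0.167 max z 0.112
side 0.08 225 slope deg 10.5 max out 0.168 max z 0.114
side 0.115 294 slope deg 8.1 max out 0.168 max z 0.113
```

The pinch slipped after lifting the door to about 9.5°, and the door stayed there. I regrip at the tilted edge, where the outer pad now overlaps more.

Request:
{"api": "send_rows", "payload": {"plan": [[[-1,0.011,0.03,0,0],[-1,0.011,0.03,0,0],[-1,0.011,0.03,0,0],[-1,0.011,0.03,0,0],[-1,0.011,0.03,0,0],[-1,0.011,0.03,0,0],[-1,0.011,0.03,-0.08,0],[-1,0.011,0.03,-0.13,0],[-1,0.011,0.03,-0.14,0],[-1,0.011,0.03,-0.14,0]]], "force": 60}}

```text
t: 24.88
tool_pos: [0.6713, -0.0278, 0.1182]
orientation: [-0.531, -3.093, 0.0]
force: [0.1, 0.5, 0.0]
opening: 0.0621
gripper_force: 0.0
```

Request:
{"api": "send_rows", "payload": {"plan": [[[1,0,0,0,0],[1,0,0,0,0],[1,0,0,0,0],[1,0,0,0,0],[1,0,0,0,0],[1,0,0,0,0],[1,0,0,0,0],[1,0,0,0,0],[1,0,0,0,0],[1,0,0,0,0]]]}}

```text
t: 25.72
tool_pos: [0.6724, -0.0285, 0.1199]
orientation: [-0.532, -3.096, 0.001]
force: [-0.5, -4.9, 1.0]
opening: 0.0278
gripper_force: 59.6
```

Request:
{"api": "send_rows", "payload": {"plan": [[[1,-0.001,-0.003,0.015,0],[1,-0.002,-0.006,0.03,0],[1,-0.004,-0.01,0.045,0],[1,-0.005,-0.014,0.06,0],[1,-0.007,-0.018,0.075,0],[1,-0.008,-0.022,0.09,0],[1,-0.01,-0.026,0.105,0],[1,-0.011,-0.03,0.12,0],[1,-0.012,-0.035,0.135,0],[1,-0.014,-0.04,0.15,0],[1,-0.015,-0.042,0.157,0]]]}}

```text
t: 26.63
tool_pos: [0.6695, -0.0369, 0.1518]
orientation: [0.532, 3.096, -0.0]
force: [0.1, -0.8, -0.0]
opening: 0.0007
gripper_force: 0.0
```

```bash
python3 door.py d2
```

```text
tcp [ 0.1451 -0.0008  0.1518] [ 0.1 -0.8 -0. ] 0.0006655366224013656 0.0
scene -0.08 105 slope deg -1.6 max out 0.167 max z 0.112
scene 0.08 369 slope deg 5.7 max out 0.17 max z 0.116
scene 0.115 403 slope deg 11.5 max out 0.169 max z 0.117
side -0.115 397 slope deg 11.7 max out 0.166 max z 0.12
side -0.08 424 slope deg 8.1 max out 0.166 max z 0.12
side 0.08 225 slope deg 11.3 max out 0.167 max z 0.12
side 0.115 306 slope deg 11.2 max out 0.166 max z 0.12
```

Request:
{"api": "send_rows", "payload": {"plan": [[[1,0,0,0.2,0],[1,0.06,0.16,0.2,-0.11],[1,0.117,0.33,0.2,-0.22],[1,0.117,0.33,0.2,-0.33],[1,0.117,0.33,0.2,-0.45],[1,0.117,0.33,0.2,-0.57],[1,0.117,0.33,0.2,-0.68],[1,0.117,0.33,0.2,-0.8],[1,0.117,0.33,0.2,-0.9],[1,0.117,0.33,0.2,-1]]]}}

```text
t: 27.57
tool_pos: [0.6927, 0.0297, 0.1909]
orientation: [-2.014, -2.41, 0.0]
force: [0.1, 0.4, -0.6]
opening: 0.0006
gripper_force: 0.0
```

Request:
{"api": "send_rows", "payload": {"plan": [[[1,0,0,0,-0.12],[1,0,0,-0.1,-0.24],[1,0,0,-0.25,-0.36],[1,0,0,-0.4,-0.48],[1,-0.01,-0.03,-0.43,-0.5],[1,-0.03,-0.08,-0.43,-0.5],[1,-0.04,-0.11,-0.43,-0.5],[1,-0.04,-0.11,-0.43,-0.5]]]}}

```text
t: 28.23
tool_pos: [0.6858, 0.0055, 0.1078]
orientation: [2.562, 1.814, 0.003]
force: [-0.6, -0.7, -0.8]
opening: 0.0004
gripper_force: 0.0
```

```bash
python3 - <<'E'
from h import *
s=telemetry.read_state();r=s['orientation'];print(of(s['tool_pos']),(np.degrees(2*np.arctan2(r[1],r[0]))-90)%360,s['force'])
E
```

```text
[0.190532   0.00036538 0.10783171] 340.6182172510298 [-0.61553653 -0.70878279 -0.79642693]
```

Request:
{"api": "send_rows", "payload": {"plan": [[[1,-0.015,-0.04,0,0],[1,-0.027,-0.075,0,0],[1,-0.03,-0.085,0,0],[1,-0.03,-0.085,0,0]]]}}

```text
t: 28.57
tool_pos: [0.6811, -0.0066, 0.108]
orientation: [-2.563, -1.816, -0.013]
force: [6.5, 14.0, 0.2]
opening: 0.0008
gripper_force: 7.2
```

Request:
{"api": "send_rows", "payload": {"plan": [[[1,-0.007,-0.019,0,0],[1,-0.008,-0.022,0.02,0],[1,-0.009,-0.025,0.04,0],[1,-0.011,-0.03,0.06,0],[1,-0.012,-0.035,0.08,0],[1,-0.014,-0.04,0.1,0],[1,-0.016,-0.045,0.12,0],[1,-0.018,-0.052,0.14,0],[1,-0.022,-0.062,0.16,0],[1,-0.023,-0.066,0.165,0]]]}}

```text
t: 29.4
tool_pos: [0.6777, -0.0165, 0.1428]
orientation: [-2.56, -1.819, -0.02]
force: [7.5, 26.5, 4.9]
opening: 0.0005
gripper_force: 13.8
```

```bash
python3 door.py d3
```

```text
tcp [0.167  0.     0.1428] [ 7.5 26.5  4.9] 0.0005054077928937715 13.819904923439026
scene -0.115 57 slope deg 21.8 max out 0.16 max z 0.148
scene -0.08 90 slope deg 38.3 max out 0.189 max z 0.25
scene 0.08 492 slope deg 40.7 max out 0.186 max z 0.249
scene 0.115 332 slope deg 23.6 max out 0.159 max z 0.149
side -0.115 332 slope deg 23.5 max out 0.156 max z 0.153
side -0.08 179 slope deg 17.5 max out 0.16 max z 0.196
side 0.08 73 slope deg -44.0 max out 0.162 max z 0.151
```

Door is at about 24.5° from level with the fingertips under its edge corner, so I follow the arc.

Request:
{"api": "send_rows", "payload": {"plan": [[[1,-0.006,-0.018,0.05,0],[1,-0.012,-0.035,0.1,0],[1,-0.018,-0.052,0.148,0],[1,-0.027,-0.078,0.187,0],[1,-0.037,-0.104,0.225,0],[1,-0.046,-0.13,0.262,0],[1,-0.058,-0.163,0.296,0],[1,-0.07,-0.197,0.329,0],[1,-0.082,-0.231,0.36,0],[1,-0.082,-0.231,0.36,0]]]}}

```text
t: 30.33
tool_pos: [0.6591, -0.0693, 0.2139]
orientation: [2.562, 1.813, 0.007]
force: [0.6, 2.4, 2.1]
opening: 0.0009
gripper_force: 1.2
```

```bash
python3 door.py d4
```

```text
tcp [1.111e-01 1.000e-04 2.139e-01] [0.6 2.4 2.1] 0.0008534971146615879 1.1916522262617946
scene -0.115 36 slope deg 34.9 max out 0.103 max z 0.217
scene -0.08 82 slope deg -41.2 max out 0.133 max z 0.213
scene 0.08 117 slope deg -46.1 max out 0.134 max z 0.216
scene 0.115 128 slope deg 56.8 max out 0.103 max z 0.217
side -0.115 124 slope deg 52.0 max out 0.099 max z 0.221
side -0.08 104 slope deg 17.6 max out 0.131 max z 0.22
side 0.08 96 slope deg 18.4 max out 0.13 max z 0.219
```

Request:
{"api": "send_rows", "payload": {"plan": [[[1,-0.02,-0.054,0.04,0],[1,-0.038,-0.108,0.077,0],[1,-0.053,-0.15,0.097,0],[1,-0.068,-0.193,0.116,0],[1,-0.083,-0.236,0.133,0],[1,-0.1,-0.28,0.145,0],[1,-0.115,-0.325,0.155,0],[1,-0.13,-0.368,0.164,0],[1,-0.142,-0.4,0.168,0],[1,-0.153,-0.434,0.17,0],[1,-0.158,-0.45,0.17,0],[1,-0.158,-0.45,0.17,0],[1,-0.158,-0.45,0.17,0]]]}}

```text
t: 31.52
tool_pos: [0.6279, -0.1525, 0.244]
orientation: [-2.556, -1.816, -0.012]
force: [9.2, 27.3, -1.8]
opening: 0.0004
gripper_force: 14.5
```

Request:
{"api": "send_rows", "payload": {"plan": [[[1,0.02,0.05,0.03,0],[1,0.025,0.07,0.1,0],[1,0.025,0.07,0.3,0],[1,0.05,0.15,0.5,0],[1,0.1,0.35,0.6,0],[1,0.2,0.6,0.6,0],[1,0.2,0.8,0.6,0],[1,0,1,0.6,0],[1,-0.3,1,0.6,0],[1,-0.5,1,0.6,0],[1,-0.6,1,0.6,0],[1,-0.6,1,0.6,0]]]}}

```text
t: 32.52
tool_pos: [0.5019, 0.0411, 0.3656]
orientation: [2.564, 1.814, -0.001]
force: [0.0, 0.2, 0.0]
opening: 0.0005
gripper_force: 0.0
```

```bash
python3 - <<'E'
from h import *
s=telemetry.read_state();print(s['tool_pos'],s['force'])
for n in('scene','side'):
    grab(n,n+'9');Q,im=cloud(n+'9');P0,_=cloud(n+'0');F=of(Q);F0=of(P0)
    for t,G in(('now',F),('start',F0)):
        k=(abs(G[...,1])<.07)&(abs(G[...,2]-.222)<.008)&(G[...,0]>.035)&(G[...,0]<.1);print(n,t,'bar',k.sum(),np.nanmedian(G[k],0).round(4))
    if n=='side':
      d=(abs(Q[...,2]-P0[...,2])>.01); n_,l,st,ce=cv2.connectedComponentsWithStats(cv2.morphologyEx(d.astype(np.uint8),cv2.MORPH_OPEN,np.ones((3,3))));print('changed',st[1:][st[1:,4]>15])
a=cv2.imread('pics/side9.png');b=cv2.imread('pics/scene9.png')
C=np.hstack([cv2.resize(x,(400,300)) for x in(a,b)]);cv2.imwrite('pics/fin.png',C)
E
```

```text
[0.50194039 0.04113786 0.36562027] [0.0229358  0.17453362 0.00823723]
scene now bar 230 [0.0597 0.0061 0.2225]
scene start bar 229 [0.0601 0.0078 0.2224]
side now bar 240 [0.0562 0.0108 0.2265]
side start bar 279 [ 5.590e-02 -1.000e-04  2.262e-01]
changed [[  248     4   312   217 39596]
 [  514   360    46    60  1952]]
```

View pics/fin.png

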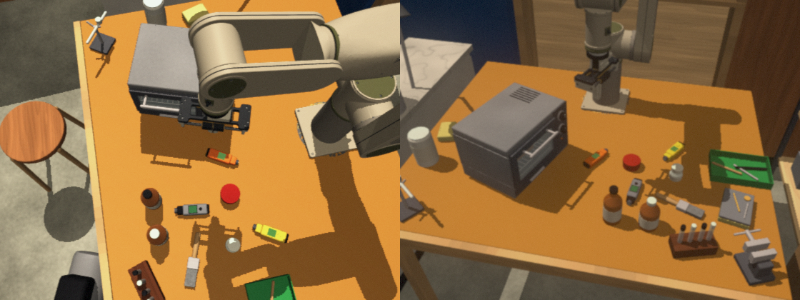

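The final pictures show the door shut: side (168,100), scene (545,150), with the bar back within 0.5 mm of its start. The grey thermometer lies flat at side (192,211) and everything else is unmoved. The robot is clear, so I hand in.

```bash
python3 -c "
from plant import order
print(order.close_job())"
```

```text
the job is handed in; nothing more can be done
None
```

I handed the job in at about 32.6 s: the door went fully down, the thermometer was held 12.5 cm from the wing's middle for over 2 s, then laid flat with its display up, and the door is shut again; the other bench items look unmoved, but I couldn't recheck the wing after shutting the door.

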